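Stand the slumped registers upright

TASK

The two record books on the registration desk have each slumped over the low side of their steel rack. With the fingertips only, gently push each book upright so that it stands squarely on its bottom next to its rack's tall plate, and leave it standing there. Do not grip or lift the books, and leave everything else on the desk where it is.

Things in the scene. Friction and masses are not known exactly. Their poses are not given: they have to be found in the camera images.
- rack_a: grey steel book rack fixed to the desk, with the thicker register. Origin on the desk under the rack, z up. Base 4 mm thick, 120 mm long in x. At -y a tall upright plate, 130 mm high, inner face at y = -48 mm, 4 mm thick outward; at +y a low plate, 54 mm high, inner face at y = +23 mm, 4 mm thick outward. Both run along x.
- register_a: thicker blue record book: 40 mm thick (y), 110 wide (x), 150 tall (z), 0.4 kg, loose. Origin: middle of its bottom; z to its top, y as its rack's. Starts slumped 29 deg to the rack's +y over the low plate, lower edge of its top end 136 mm above the desk at rack y = 68 mm. Pushed there along its arc it swings up on its lower edge; near upright it drops flat. A level push may slide and jam it.
- rack_b: grey steel book rack fixed to the desk, with the thinner register. Origin on the desk under the rack, z up. Base 4 mm thick, 120 mm long in x. At -y a tall upright plate, 130 mm high, inner face at y = -48 mm, 4 mm thick outward; at +y a low plate, 54 mm high, inner face at y = +11 mm, 4 mm thick outward. Both run along x.
- register_b: thinner blue record book: 28 mm thick (y), 110 wide (x), 135 tall (z), 0.28 kg, loose. Origin: middle of its bottom; z to its top, y as its rack's. Starts slumped 29 deg to the rack's +y over the low plate, lower edge of its top end 122 mm above the desk at rack y = 49 mm. Pushed there along its arc it swings up on its lower edge; near upright it drops flat. A level push may slide and jam it.
- cup: clear open specimen cup, 60 mm across, 65 mm high; loose, to be left alone; origin at the centre of its underside, z up
- stamp: hand stamp, 50 x 35 mm foot, 66 mm high; loose, to be left alone; origin at the centre of its underside, z up
- stapler: stapler lying on the desk, 130 x 34 mm, 38 mm high; loose, to be left alone; origin at the centre of its underside, z up
- gel: white hand-gel bottle, 54 mm across, 100 mm high; loose, to be left alone; origin at the centre of its underside, z up
- pens: black pen cup, 72 mm across, 95 mm high, pens reach 150 mm; loose, to be left alone; origin at the centre of its underside, z up
- tube_rack: white rack of purple-capped sample tubes, 70 x 150 mm, 95 mm high; loose, to be left alone; origin at the centre of its underside, z up
Things that resemble listed ones, but are neither listed nor needed, are in the scene too. Leave any brown or turquoise look-alike of the register_a alone.

How it is judged (in metres and radians):
At the end, for the whole second after the job is handed in: both registers stand at rest in their own racks, within 5 degrees of upright, bottom on the rack's base, within 15 mm of touching the tall plate, squared to it within 10 degrees and within 40 mm of the middle of the rack along the plate (angle between each of register_a, register_b's own z axis and vertical below 0.09 rad and y of register_a in the frame of rack_a between -0.034 and -0.013 m and x of register_a in the frame of rack_a between -0.04 and 0.04 m and z of register_a in the frame of rack_a between 0 and 0.01 m and angle between the y axis of register_a and the y axis of rack_a, either way round below 0.17 rad and linear speed of each of register_a, register_b below 0.02 m/s and y of register_b in the frame of rack_b between -0.04 and -0.019 m and x of register_b in the frame of rack_b between -0.04 and 0.04 m and z of register_b in the frame of rack_b between 0 and 0.01 m and angle between the y axis of register_b and the y axis of rack_b, either way round below 0.17 rad).
It fails at once if a register is lifted off its rack (middle of its bottom more than 40 mm above the desk) (z of register_a in the frame of rack_a above 0.04 m or z of register_b in the frame of rack_b above 0.04 m).
It fails at once if a register is pushed or squeezed by the fingers with more than 35 N (contact force between the fingers and register_a above 35 N or contact force between the fingers and register_b above 35 N).
It fails at once if another thing on the desk (cup, stamp, stapler, gel bottle, pen cup, tube rack) is shifted more than 20 mm or tipped (distance of any of cup, stamp, stapler, gel, pens, tube_rack from where it was at the start of the episode above 0.02 m or angle between any of cup, stamp, stapler, gel, pens, tube_rack's own z axis and vertical above 0.3 rad).
It also fails if it takes over 51 s, if anything falls off the work surface, if the arm or the gripper's body presses on something with over 40 N, if the wrist force passes 120 N, or if a joint passes its speed limit or range.

ROBOT

A 7-joint arm with a two-finger parallel gripper is mounted at the origin on the work surface. World frame = base frame: x ahead of the robot, y to its left, z up, the work surface at z = 0. Lengths are in mm, angles in degrees, forces in N, time in s.
With the tool pointing down it reaches from about 425 to 875 mm from the base axis. Payload 9.9 kg.
Tool frame: the origin (TCP) lies midway between the tips of the shut fingers; the grasp point (between the pads) lies r.grip_depth behind it (r.grip_depth is the distance from the TCP to the grasp point, in mm); z points along the fingers, y is the line along which they close (so a half turn about z gives the same grasp; the last joint's range is limited). The gripper opens to 85 mm and grips with 20 to 120 N. Pads are 22 mm wide; open, the fingers measure 114 mm over their backs; the gripper's body (76 mm by 85 mm) begins 54 mm behind the grasp point. The pads swing forward as they close: fully open they stand 13 mm farther back than shut.
Start: joints at [65.787, 32.985, 1.427, 82.34, -0.859, 64.687, -3.237], TCP at [224.344, -636.631, 231.289] pointing down, gripper open.
Joint ranges: [-157.87, 157.87], [-19.46, 123.44], [-87.15, 90], [11.01, 140.99], [-62.26, 242.26], [9.8, 113.94], [-161.44, 161.44]. Speed limits (degrees/s): [127.2, 127.2, 172.46, 172.46, 180, 180, 180].

INTERFACE

Orientations are given as a 3x3 rotation matrix whose columns are the frame's x, y, z axes.
In Python, from cell import status, viewer, job, r gives the robot as it stands.
- The arm moves only by the tool servo_tool, never from a script. Its argument "moves" is a list of rows, each a list of 7 numbers: the shift along the world's x, y, z in units of 50 mm (1.0 is 50 mm), then the turn, a rotation vector about the world's x, y, z in units of 8 degrees (1.0 is 8 degrees), then the closure, from 0 (fully open) to 1 (shut). A call has 1 to 5 rows; each row shifts and turns the commanded pose from where the row before left it; what a row does not reach is not made up. A row lasts 1/8 s, in which the tool goes at most 62.5 mm and 10.7 degrees, less where a joint would pass 70% of its speed; a pose out of reach is approached as far as the arm can. A call is refused whole if a number of a shift passes 1 or a number of a turn 1, either way. A call with a gripper value outside its range is refused whole. The fingers move at their own pace and stop on an object; the grip force is fixed at half the most. Time passes only in rows, so rows that do not move let the fingers close. It gives the time, the measured TCP pose, the force, the opening and the grip force at its end, in the units of the state.
- status.get_obs(): the state, without advancing time (a new reading comes with each control period).
- viewer.camera(name): name is "scene" or "top" or "wrist"; returns the picture (420x560x3 uint8, blue, green, red); there is no depth.
- viewer.camera_info(name): a dict with "fx", "fy", "cx", "cy" (pixels), "cam_to_world" (4x4, takes a point from camera to world coordinates); the wrist camera has in their place "T_tool_cam" (4x4, takes a point from camera to tool coordinates, whose origin is the TCP and whose axes are the flange's). Camera axes: x right, y up, looking along -z (the intrinsics and any distortion apply to the point x, -y, -z); pixel columns grow to the right and rows downward; lengths in mm; the calibration is good to about 2 mm. A picture is of the moment at which its call begins: read the wrist's pose just before it. camera_info takes no time and is no camera call.
- job.job_done(): hands the job in; it is judged then, once.
The state is a dict: "time_s": time; "qpos": joint angles; "qd": joint speeds; "effort": joint torques, N m; "tcp_pos": TCP position; "ee_rot": TCP orientation; "force": force on the tool from outside, world axes, zero at the start; "torque": the same for the moment, N m; "width": finger opening in mm; "grip_force": force on a finger pad.
Only numpy, scipy, OpenCV 4.12 (cv2) and the standard library are available. Lean on these libraries where they do the work, as an engineer would, in place of code of your own. Each camera call takes 0.05 s, during which the arm holds its last target. There are 200 camera calls.

## Working session

There is one attempt and no reset: what is moved stays moved. The work goes in short steps, Python scripts to look and compute and a tool call to move; the robot and the scene stay as the last step left them, time stands still between calls to the robot, and variables do not carry over. Pictures are saved under pics/ and viewed, at most 10 in all, crops included, and the job is handed in when it is done.

Besides the shell and the picture viewer there is one more tool, called after "Request:" as name(argument=value, ...), one argument or row to a line, values as JSON. servo_tool: Moves the arm, as the interface text tells. Its arguments: {"type":"object","properties":{"moves":{"type":"array"}},"required":["moves"]}

```bash
ls; mkdir -p pics; python3 - <<'E'
from cell import status, viewer, job, r
import cv2, numpy as np
o=status.get_obs();print({k:np.round(v,2).tolist() for k,v in o.items()}, r.grip_depth)
for n in("scene","top"):
    cv2.imwrite(f"pics/{n}0.png",viewer.camera(n)); print(n,{k:np.round(v,3).tolist() for k,v in viewer.camera_info(n).items()})
print(viewer.camera_info("wrist"))
E
```

```text
pics
{'time_s': 0.0, 'qpos': [65.79, 33.03, 1.42, 82.39, -0.86, 64.68, -3.24], 'qd': [0.07, -0.01, 0.08, 0.07, 0.06, 0.0, 0.03], 'effort': [-0.0, -76.58, 2.25, -28.6, 0.02, 0.01, 0.0], 'tcp_pos': [224.17, -636.21, 230.44], 'ee_rot': [[0.94, 0.33, -0.0], [0.33, -0.94, 0.0], [-0.0, -0.0, -1.0]], 'force': [0.06, 0.34, 0.08], 'torque': [-0.01, -0.05, 0.01], 'grip_force': 0.0, 'width': 85.73} 18.700000000000003
scene {'fx': 461.598, 'fy': 461.598, 'cx': 282.158, 'cy': 217.786, 'cam_to_world': [[0.883, -0.329, 0.334, 918.24], [0.469, 0.623, -0.626, -665.561], [-0.002, 0.709, 0.705, 907.473], [0.0, 0.0, 0.0, 1.0]]}
top {'fx': 443.362, 'fy': 443.362, 'cx': 281.52, 'cy': 205.769, 'cam_to_world': [[-0.027, 0.976, -0.218, 226.91], [-1.0, -0.025, 0.012, 87.334], [0.006, 0.218, 0.976, 1331.859], [0.0, 0.0, 0.0, 1.0]]}
{'fx': 306.5433977075046, 'fy': 306.5433977075046, 'cx': 278.2189494637172, 'cy': 205.51988748626744, 'T_tool_cam': array([[ 9.53334665e-04,  9.59012337e-01,  2.83362715e-01,
         7.11216573e+01],
       [ 9.99999397e-01, -7.59755679e-04, -7.93043718e-04,
         4.05827110e-01],
       [-5.45252277e-04,  2.83363301e-01, -9.59012483e-01,
        -1.41890161e+02],
       [ 0.00000000e+00,  0.00000000e+00,  0.00000000e+00,
         1.00000000e+00]])}
```

View pics/scene0.png

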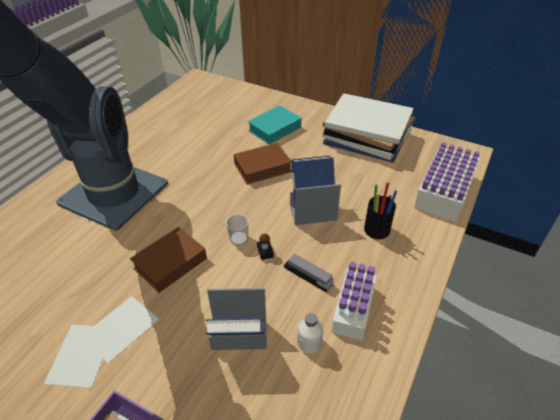

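View pics/top0.png

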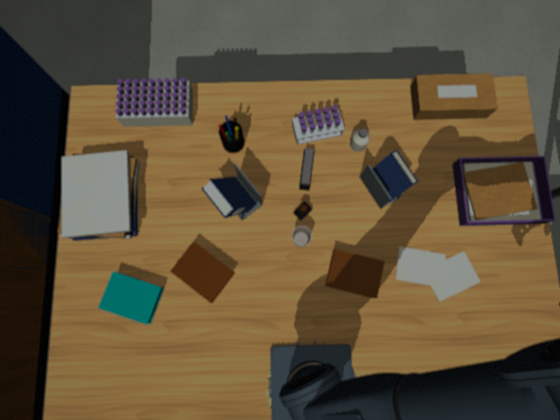

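The scene picture shows two steel racks with blue books, at scene pixels (318,190) and (237,318), or top pixels (235,193) and (388,178). The look-alikes are the brown slabs at top (203,268) and (355,273) and the turquoise one at (131,297). I'm leaving those alone, because only the two blue books are in racks. I'll enlarge both racks in one crop to confirm this.

```bash
python3 - <<'E'
import cv2, numpy as np
t=cv2.imread("pics/top0.png");s=cv2.imread("pics/scene0.png")
def c(i,x,y,w=80,h=60):return cv2.resize(i[y-h//2:y+h//2,x-w//2:x+w//2],(400,300),interpolation=cv2.INTER_CUBIC)
m=np.vstack([np.hstack([c(t,232,195),c(t,388,178)]),np.hstack([c(s,318,190,104,78),c(s,237,318,104,78)])])
cv2.imwrite("pics/crop1.png",cv2.convertScaleAbs(m,alpha=1.5,beta=10))
E
```

```text
(no output)
```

View pics/crop1.png

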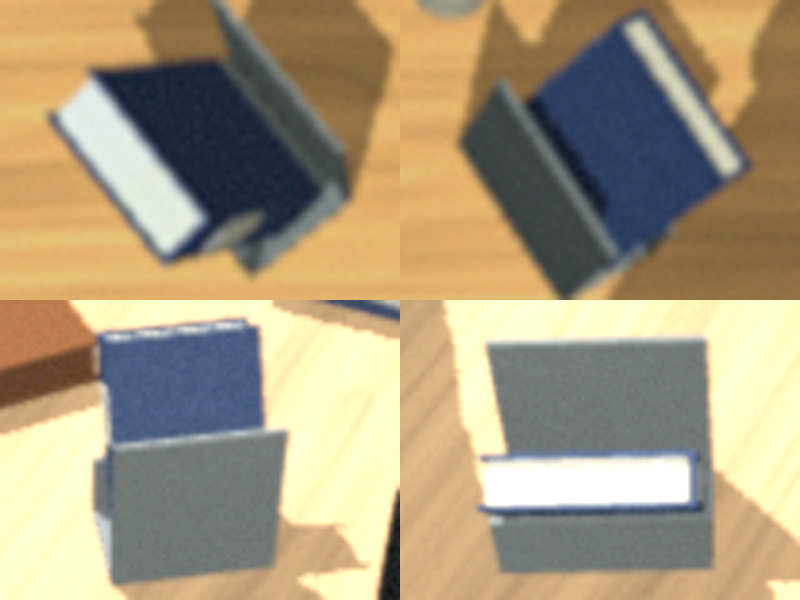

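```bash
cat > h.py <<'E'
import numpy as np, cv2
from cell import viewer
def ray(ci,p):
    T=np.array(ci["cam_to_world"]);d=np.array([(p[0]-ci["cx"])/ci["fx"],-(p[1]-ci["cy"])/ci["fy"],-1.])
    d=T[:3,:3]@d;return T[:3,3],d/np.linalg.norm(d)
def onz(ci,p,z):
    c,d=ray(ci,p);return c+d*(z-c[2])/d[2]
def tri(a,p,b,q):
    c,d=ray(a,p);e,f=ray(b,q);s=np.linalg.lstsq(np.c_[d,-f],e-c,rcond=None)[0]
    A=c+d*s[0];B=e+f*s[1];return (A+B)/2,np.linalg.norm(A-B)
E
python3 - <<'E'
from h import *
T=viewer.camera_info("top");S=viewer.camera_info("scene")
np.set_printoptions(suppress=True,precision=1)
tp=lambda x,y,X,Y:(X-40+x/5-.4,Y-30+y/5-.4)
sp=lambda x,y,X,Y:(X-52+x*.26-.37,Y-39+y*.26-.37)
A=(232,195);B=(388,178);SA=(318,190);SB=(237,318)
print("A plate",tri(T,tp(345,182,*A),S,sp(110,145,*SA)),tri(T,tp(212,-5,*A),S,sp(287,131,*SA)))
print("A low edge z136",onz(T,tp(165,262,*A),136),onz(T,tp(52,118,*A),136))
print("A up edge",tri(T,tp(208,217,*A),S,sp(100,38,*SA)),tri(T,tp(95,73,*A),S,sp(246,24,*SA)))
print("B plate",tri(T,tp(215,255,*B),S,sp(88,43,*SB)),tri(T,tp(100,80,*B),S,sp(305,40,*SB)))
print("B low edge",tri(T,tp(348,163,*B),S,sp(80,210,*SB)),tri(T,tp(242,10,*B),S,sp(297,210,*SB)))
print("B up edge",tri(T,tp(325,178,*B),S,sp(80,156,*SB)),tri(T,tp(222,22,*B),S,sp(297,156,*SB)))
E
```

```text
A plate (array([518.1, 135.1, 122.6]), np.float64(15.429628980291158)) (array([623.1, 204.9, 126.1]), np.float64(2.454368606044842))
A low edge z136 [465.9 229.6 136. ] [549.3 292.6 136. ]
A up edge (array([485. , 203.1, 156.8]), np.float64(2.517404572910865)) (array([567.3, 264.7, 156.8]), np.float64(3.2360679991876498))
B plate (array([ 509.4, -232.5,  126.2]), np.float64(3.076560922205965)) (array([ 612.8, -175.7,  126.6]), np.float64(1.3785375265965316))
B low edge (array([ 561.9, -315.3,  119.3]), np.float64(0.7098714800535869)) (array([ 656.8, -263.1,  116. ]), np.float64(2.2784086244911608))
B up edge (array([ 550.1, -296.4,  133.5]), np.float64(2.0114772204926736)) (array([ 645.5, -245.4,  132.1]), np.float64(5.5096991194684035))
```

```bash
cat >> h.py <<'E'
RK={"A":((546.5,207.7),37.,(-4.7,4.5),150),"B":((585.5,-247.),208.8,(-16.4,4.),135)} # origin, angle of rack x, pivot, height
def tcp(k,th,off,depth=40):
    (ox,oy),a,(py,pz),h=RK[k];a=np.radians(a);t=np.radians(th);s=h-depth
    y=py+s*np.sin(t)+off*np.cos(t);z=pz+s*np.cos(t)-off*np.sin(t)
    return np.array([ox-np.sin(a)*y,oy+np.cos(a)*y,z])
def rack(k,p):
    (ox,oy),a,_,_=RK[k];a=np.radians(a);d=np.array(p[:2])-(ox,oy)
    return np.array([np.cos(a)*d[0]+np.sin(a)*d[1],-np.sin(a)*d[0]+np.cos(a)*d[1],p[2]])
E
python3 - <<'E'
from h import *
np.set_printoptions(suppress=True,precision=1)
for k in "BA":
  for th,o in [(28,80),(28,40),(28,15),(28,11),(24,11),(20,11),(16,11),(12,11),(8,11),(4,11),(0,11)]:
    p=tcp(k,th,o);print(k,th,o,p,rack(k,p))
E
```

```text
B 28 80 [ 633.1 -333.6   50.3] [-0.  98.8 50.3]
B 28 40 [ 616.1 -302.7   69.1] [-0.  63.5 69.1]
B 28 15 [ 605.5 -283.3   80.8] [ 0.  41.4 80.8]
B 28 11 [ 603.8 -280.2   82.7] [-0.  37.9 82.7]
B 24 11 [ 601.1 -275.3   86.3] [ 0.  32.3 86.3]
B 20 11 [ 598.2 -270.2   89.5] [ 0.  26.4 89.5]
B 16 11 [ 595.3 -264.8   92.3] [-0.  20.4 92.3]
B 12 11 [ 592.3 -259.4   94.6] [-0.  14.1 94.6]
B 8 11 [ 589.2 -253.8   96.5] [ 0.   7.7 96.5]
B 4 11 [ 586.1 -248.1   98. ] [-0.   1.2 98. ]
B 0 11 [ 582.9 -242.3   99. ] [-0.  -5.4 99. ]
A 28 80 [475.7 301.6  64.1] [  0.  117.6  64.1]
A 28 40 [497.  273.4  82.8] [ 0.  82.3 82.8]
A 28 15 [510.3 255.8  94.6] [ 0.  60.2 94.6]
A 28 11 [512.4 252.9  96.5] [-0.  56.7 96.5]
A 24 11 [516.4 247.7 100.5] [  0.   50.1 100.5]
A 20 11 [520.5 242.2 104.1] [ -0.   43.3 104.1]
A 16 11 [524.7 236.6 107.2] [ -0.   36.2 107.2]
A 12 11 [529.1 230.8 109.8] [ -0.   28.9 109.8]
A 8 11 [533.6 224.9 111.9] [ -0.   21.5 111.9]
A 4 11 [538.1 218.8 113.5] [ -0.   13.9 113.5]
A 0 11 [542.7 212.7 114.5] [  0.    6.3 114.5]
```

Request:
servo_tool(
  moves=[
    [0.65,0.42,0,0,0,1,0.4],
    [0.65,0.42,0,0,0,1,0.4],
    [0.65,0.42,0,0,0,1,0.4],
    [0.65,0.42,0,0,0,1,0.4],
    [0.65,0.42,0,0,0,1,0.4],
  ],
)

```text
time_s: 0.72
tcp_pos: [387.6, -530.7, 230.9]
ee_rot: [[0.505, 0.863, -0.001], [0.863, -0.505, 0.001], [0.0, -0.001, -1.0]]
force: [0.6, -0.7, -0.3]
width: 51.3
grip_force: 0.0
```

Request:
servo_tool(
  moves=[
    [0.64,0.45,0,0,0,0.95,0.4],
    [0.64,0.45,0,0,0,0.95,0.4],
    [0.64,0.45,0,0,0,0.95,0.4],
    [0.64,0.45,0,0,0,0.95,0.4],
    [0.64,0.45,0,0,0,0.95,0.4],
  ],
)

```text
time_s: 1.35
tcp_pos: [547.6, -418.3, 230.9]
ee_rot: [[-0.133, 0.991, -0.001], [0.991, 0.133, 0.0], [0.0, -0.001, -1.0]]
force: [-0.4, -0.7, 0.1]
width: 51.0
grip_force: 0.0
```

Request:
servo_tool(
  moves=[
    [0.62,0.42,0,0,0,0.88,0.4],
    [0.62,0.42,0,0,0,0.88,0.4],
    [0.62,0.42,0,0,0,0.88,0.4],
    [0,0,0,0.5,0.28,0,0.4],
    [0,0,0,0.5,0.28,0,0.4],
  ],
)

```text
time_s: 1.98
tcp_pos: [640.1, -355.2, 231.1]
ee_rot: [[-0.473, 0.878, -0.08], [0.866, 0.479, 0.141], [0.162, -0.002, -0.987]]
force: [-0.7, -0.2, 0.8]
width: 51.1
grip_force: 0.0
```

Request:
servo_tool(
  moves=[
    [0,0,0,0.5,0.28,0,0.4],
    [0,0,0,0.5,0.28,0,0.4],
    [0,0,0,0.5,0.28,0,0.4],
    [0,0,0,0.5,0.28,0,0.4],
    [0,0,0,0,0,0,0.4],
  ],
)

```text
time_s: 2.6
tcp_pos: [639.6, -356.8, 228.3]
ee_rot: [[-0.42, 0.878, -0.228], [0.78, 0.478, 0.404], [0.464, -0.008, -0.886]]
force: [0.0, -0.4, -0.4]
width: 51.3
grip_force: 0.0
```

```bash
python3 - <<'E'
from cell import status
import numpy as np
o=status.get_obs();print({k:np.round(v,3).tolist() for k,v in o.items() if k in('qpos','tcp_pos','ee_rot','force')})
E
```

```text
{'qpos': [39.402, 57.489, -27.234, 39.117, 5.203, 108.391, 48.658], 'tcp_pos': [639.642, -356.831, 228.257], 'ee_rot': [[-0.42, 0.878, -0.228], [0.78, 0.478, 0.404], [0.464, -0.008, -0.886]], 'force': [0.002, -0.425, -0.361]}
```

Request:
servo_tool(
  moves=[
    [-0.04,0.1,-0.6,0,0,0,0.4],
    [-0.04,0.1,-0.6,0,0,0,0.4],
    [-0.04,0.1,-0.6,0,0,0,0.4],
    [-0.04,0.1,-0.6,0,0,0,0.4],
    [-0.04,0.1,-0.6,0,0,0,0.4],
  ],
)

```text
time_s: 3.22
tcp_pos: [629.9, -330.7, 81.1]
ee_rot: [[-0.424, 0.878, -0.224], [0.781, 0.479, 0.401], [0.459, -0.005, -0.888]]
force: [-0.8, 1.1, 0.3]
width: 50.9
grip_force: 0.0
```

```bash
python3 - <<'E'
from cell import status
from h import *
o=status.get_obs();print({k:np.round(v,3).tolist() for k,v in o.items() if k in('qpos','tcp_pos','ee_rot','force')},rack("B",o['tcp_pos']))
cv2.imwrite("pics/w1.png",viewer.camera("scene")[220:400,150:390].repeat(3,0).repeat(3,1))
E
```

```text
{'qpos': [40.98, 60.227, -27.477, 56.446, 6.816, 88.848, 48.911], 'tcp_pos': [629.851, -330.719, 81.08], 'ee_rot': [[-0.424, 0.878, -0.224], [0.781, 0.479, 0.401], [0.459, -0.005, -0.888]], 'force': [-0.829, 1.123, 0.286]} [ 1.46682006 94.72972767 81.07973115]
```

View pics/w1.png

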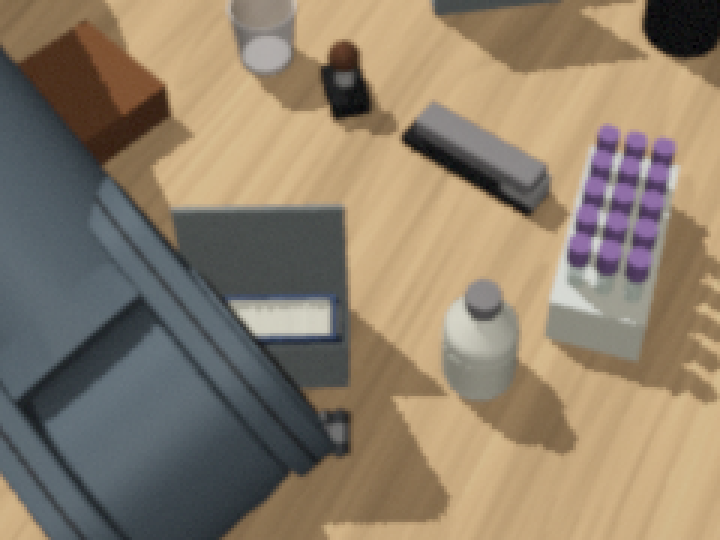

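The arm hides part of rack B. A finger shows at about (335,430), outside the low plate and clear of the gel bottle. Next I approach the cover.

Request:
servo_tool(
  moves=[
    [-0.12,0.23,0,0,0,0,0.4],
    [-0.12,0.23,0,0,0,0,0.4],
    [-0.12,0.23,0,0,0,0,0.4],
    [-0.08,0.16,0,0,0,0,0.4],
    [0,0,0,0,0,0,0.4],
  ],
)

```text
time_s: 3.9
tcp_pos: [607.9, -288.2, 82.2]
ee_rot: [[-0.424, 0.877, -0.225], [0.78, 0.48, 0.402], [0.461, -0.005, -0.887]]
force: [0.2, -0.5, 0.2]
width: 51.2
grip_force: 0.0
```

Request:
servo_tool(
  moves=[
    [-0.03,0.06,0.03,0,0,0,0.4],
    [-0.03,0.05,0.03,-0.22,-0.12,0,0.4],
    [-0.03,0.05,0.03,-0.22,-0.12,0,0.4],
    [0,0,0,0,0,0,0.4],
  ],
)

```text
time_s: 4.4
tcp_pos: [603.6, -280.3, 86.5]
ee_rot: [[-0.438, 0.878, -0.195], [0.806, 0.479, 0.347], [0.398, -0.005, -0.917]]
force: [1.5, 0.2, 0.5]
width: 51.4
grip_force: 0.2
```

Request:
servo_tool(
  moves=[
    [-0.04,0.08,0.01,0,0,0,0.4],
    [-0.03,0.055,0.03,-0.22,-0.12,0,0.4],
    [-0.03,0.055,0.03,-0.22,-0.12,0,0.4],
    [-0.03,0.055,0.03,-0.22,-0.12,0,0.4],
    [0,0,0,0,0,0,0.4],
  ],
)

```text
time_s: 5.03
tcp_pos: [596.8, -267.7, 91.1]
ee_rot: [[-0.455, 0.878, -0.149], [0.838, 0.479, 0.262], [0.301, -0.006, -0.954]]
force: [0.2, -1.1, 0.7]
width: 51.3
grip_force: 0.0
```

Request:
servo_tool(
  moves=[
    [-0.03,0.055,0.03,-0.22,-0.12,0,0.4],
    [-0.03,0.055,0.02,-0.22,-0.12,0,0.4],
    [0,0,0,0,0,0,0.4],
  ],
)

```text
time_s: 5.4
tcp_pos: [593.9, -262.5, 93.4]
ee_rot: [[-0.464, 0.878, -0.117], [0.855, 0.478, 0.203], [0.234, -0.006, -0.972]]
force: [0.1, 0.3, 0.5]
width: 51.4
grip_force: 0.0
```

```bash
python3 - <<'E'
from cell import status
from h import *
o=status.get_obs();print({k:np.round(v,3).tolist() for k,v in o.items() if k in('tcp_pos','force')},rack("B",o['tcp_pos']))
a=viewer.camera("scene")[260:380,180:280];b=viewer.camera("top")[130:230,330:450]
cv2.imwrite("pics/b2.png",np.hstack([cv2.resize(i,(400,400)) for i in(a,b)]))
E
```

```text
{'tcp_pos': [593.853, -262.504, 93.402], 'force': [0.058, 0.274, 0.514]} [ 0.14922062 17.6103468  93.40172879]
```

View pics/b2.png

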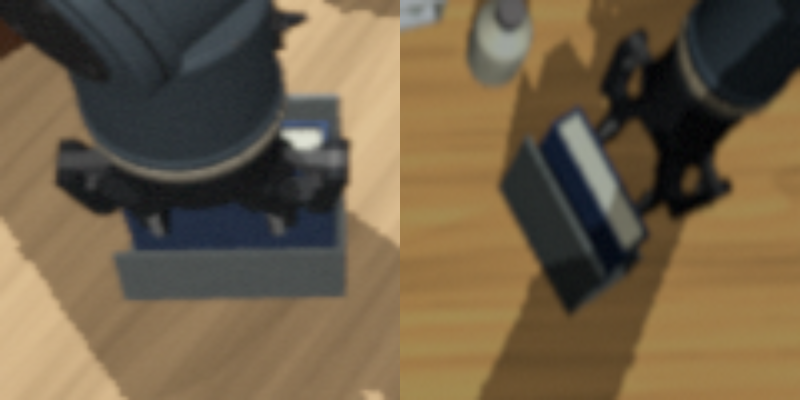

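The picture shows both fingers on the cover (scene 155,220 and 280,220) and the book swung most of the way up, square to the plate. I'll continue along the arc.

Request:
servo_tool(
  moves=[
    [-0.03,0.055,0.02,-0.22,-0.12,0,0.4],
    [-0.03,0.055,0.02,-0.22,-0.12,0,0.4],
    [-0.03,0.055,0.02,-0.22,-0.12,0,0.4],
    [0,0,0,0,0,0,0.4],
  ],
)

```text
time_s: 6.0
tcp_pos: [589.4, -254.3, 96.3]
ee_rot: [[-0.473, 0.879, -0.067], [0.871, 0.478, 0.112], [0.131, -0.006, -0.991]]
force: [-0.1, -0.6, -0.2]
width: 51.4
grip_force: 0.0
```

Request:
servo_tool(
  moves=[
    [-0.03,0.055,0.02,-0.22,-0.12,0,0.4],
    [-0.03,0.055,0.01,-0.22,-0.12,0,0.4],
    [-0.03,0.055,0.01,-0.22,-0.12,0,0.4],
    [0,0,0,0,0,0,0.4],
  ],
)

```text
time_s: 6.5
tcp_pos: [584.9, -246.2, 98.2]
ee_rot: [[-0.477, 0.879, -0.018], [0.879, 0.477, 0.02], [0.026, -0.006, -1.0]]
force: [0.4, -0.2, -0.3]
width: 50.9
grip_force: 0.0
```

```bash
python3 - <<'E'
from cell import status
from h import *
o=status.get_obs();print({k:np.round(v,3).tolist() for k,v in o.items() if k in('tcp_pos','force','ee_rot')},rack("B",o['tcp_pos']))
a=viewer.camera("scene")[260:380,180:280];b=viewer.camera("top")[130:230,330:450]
cv2.imwrite("pics/b3.png",np.hstack([cv2.resize(i,(400,400)) for i in(a,b)]))
E
```

```text
{'tcp_pos': [584.868, -246.231, 98.2], 'ee_rot': [[-0.477, 0.879, -0.018], [0.879, 0.477, 0.02], [0.026, -0.006, -1.0]], 'force': [0.433, -0.152, -0.337]} [ 0.1831007  -0.97799459 98.19968356]
```

View pics/b3.png

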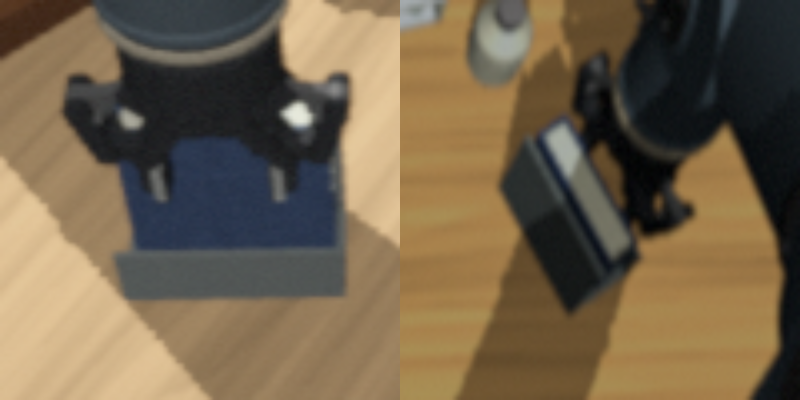

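Request:
servo_tool(
  moves=[
    [-0.02,0.04,0,0,0,0,0.4],
    [-0.02,0.04,0,0,0,0,0.4],
    [0,0,0,0,0,0,0.4],
  ],
)

```text
time_s: 6.98
tcp_pos: [582.8, -242.4, 98.3]
ee_rot: [[-0.476, 0.879, -0.017], [0.879, 0.477, 0.02], [0.025, -0.005, -1.0]]
force: [0.8, -0.6, 0.7]
width: 50.9
grip_force: 0.2
```

Request:
servo_tool(
  moves=[
    [0.15,-0.27,0,0,0,0,0.4],
    [0.29,-0.53,0,0,0,0,0.4],
    [0.29,-0.53,0,0,0,0,0.4],
    [0,0,0.9,0,0,0,0.4],
    [0,0,0.9,0,0,0,0.4],
  ],
)

```text
time_s: 7.6
tcp_pos: [619.3, -310.3, 188.6]
ee_rot: [[-0.475, 0.88, -0.018], [0.879, 0.476, 0.02], [0.026, -0.006, -1.0]]
force: [1.1, -0.6, 0.6]
width: 51.3
grip_force: 0.0
```

Request:
servo_tool(
  moves=[
    [0,0,0.6,0,0,0,0.4],
    [-0.6,0.2,0,0,0,0,0.4],
    [-1,0.3,0,0,0,0,0.4],
    [-0.5,0.9,0,0,0,0,0.4],
    [-0.2,0.95,0,0,0,0,0.4],
  ],
)

```text
time_s: 8.22
tcp_pos: [503.2, -192.1, 218.7]
ee_rot: [[-0.474, 0.881, -0.016], [0.88, 0.474, 0.019], [0.024, -0.005, -1.0]]
force: [0.3, 1.1, 0.6]
width: 51.6
grip_force: 0.0
```

Request:
servo_tool(
  moves=[
    [-0.2,1,0,0,0,0,0.4],
    [-0.2,1,0,0,0,0,0.4],
    [0,1,0,0,0,0,0.4],
    [0,1,0,0,0,0,0.4],
    [0,1,0,0,0,0,0.4],
  ],
)

```text
time_s: 8.85
tcp_pos: [485.3, 59.6, 218.7]
ee_rot: [[-0.476, 0.879, -0.016], [0.879, 0.476, 0.02], [0.025, -0.004, -1.0]]
force: [0.7, -0.1, 0.2]
width: 51.3
grip_force: 0.0
```

```bash
python3 - <<'E'
from cell import status
from h import *
o=status.get_obs();print({k:np.round(v,3).tolist() for k,v in o.items() if k in('tcp_pos','force','ee_rot','time_s','qpos')})
a=viewer.camera("scene");b=viewer.camera("top")
cv2.imwrite("pics/s4.png",a);cv2.imwrite("pics/t4.png",b)
cv2.imwrite("pics/b4.png",np.hstack([cv2.resize(i,(400,400),interpolation=cv2.INTER_CUBIC) for i in(a[270:370,190:290],b[138:218,348:428])]))
E
```

```text
{'time_s': 8.85, 'qpos': [11.315, 20.349, -31.0, 109.408, 11.109, 53.973, 3.663], 'tcp_pos': [485.26, 59.63, 218.746], 'ee_rot': [[-0.476, 0.879, -0.016], [0.879, 0.476, 0.02], [0.025, -0.004, -1.0]], 'force': [0.663, -0.051, 0.218]}
```

View pics/b4.png

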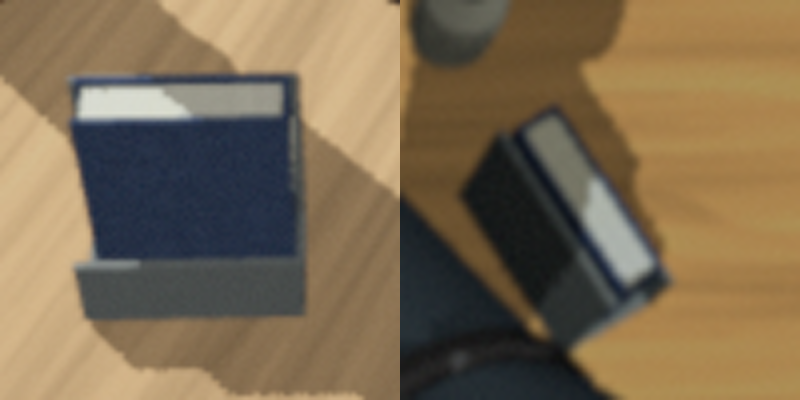

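Register B appears upright in its rack, with its top face between rows 78 and 120 in the scene half. I'll measure its top corners next.

```bash
python3 - <<'E'
from h import *
np.set_printoptions(suppress=True,precision=1)
T=viewer.camera_info("top");S=viewer.camera_info("scene")
t=lambda x,y:(348+x/5-.4,138+y/5-.4); s=lambda x,y:(190+x/4-.4,270+y/4-.4)
for n,p,q in [("far-",(220,302),(72,78)),("far+",(115,130),(298,75)),("near-",(260,275),(75,122)),("near+",(157,105),(295,117))]:
    P,e=tri(T,t(*p),S,s(*q)); print(n,P,round(e,1),rack("B",P),"z139:",rack("B",onz(T,t(*p),137)),rack("B",onz(S,s(*q),137)))
E
```

```text
far- [ 510.5 -233.9  130.7] 4.3 [ 59.4 -47.7 130.7] z139: [ 62.  -49.4 137. ] [ 56.2 -43.5 137. ]
far+ [ 612.8 -180.8  133.8] 7.6 [-55.8 -44.9 133.8] z139: [-51.5 -45.5 137. ] [-59.7 -43.5 137. ]
near- [ 526.4 -256.7  130.6] 6.9 [ 56.5 -20.  130.6] z139: [ 60.3 -21.5 137. ] [ 51.9 -16.3 137. ]
near+ [ 625.7 -205.4  136.4] 6.5 [-55.3 -17.1 136.4] z139: [-51.9 -16.8 137. ] [-58.5 -17.6 137. ]
```

Register B is upright: its top spans rack y from about -46 to -18, and it is square to the plate. Next is register A.

Request:
servo_tool(
  moves=[
    [-0.08,1,0,0,0,0.22,0.4],
    [-0.08,1,0,0,0,0.22,0.4],
    [-0.08,1,0,0,0,0.22,0.4],
    [-0.08,1,0,0,0,0.22,0.4],
    [-0.08,1,0,0,0,0.22,0.4],
  ],
)

```text
time_s: 9.57
tcp_pos: [465.5, 309.6, 218.5]
ee_rot: [[-0.605, 0.796, -0.019], [0.796, 0.605, 0.017], [0.025, -0.005, -1.0]]
force: [0.6, -0.3, 1.1]
width: 51.4
grip_force: 0.0
```

Request:
servo_tool(
  moves=[
    [0,0.1,0,-0.58,-0.43,0,0.4],
    [0,0.1,0,-0.58,-0.43,0,0.4],
    [0,0.1,0,-0.58,-0.43,0,0.4],
    [0,0,0,-0.58,-0.43,0,0.4],
    [0,0,0,-0.58,-0.43,0,0.4],
  ],
)

```text
time_s: 10.2
tcp_pos: [465.5, 323.6, 218.8]
ee_rot: [[-0.536, 0.799, 0.272], [0.705, 0.601, -0.376], [-0.464, -0.01, -0.886]]
force: [-0.3, 0.3, -0.0]
width: 51.4
grip_force: 0.0
```

```bash
python3 - <<'E'
from cell import status
from h import *
o=status.get_obs();print({k:np.round(v,3).tolist() for k,v in o.items() if k in('qpos','tcp_pos','ee_rot')},rack("A",o['tcp_pos']))
E
```

```text
{'qpos': [-40.484, 29.774, -23.686, 99.508, 38.233, 71.625, -44.05], 'tcp_pos': [465.509, 323.625, 218.757], 'ee_rot': [[-0.536, 0.799, 0.272], [0.705, 0.601, -0.376], [-0.464, -0.01, -0.886]]} [  5.08304956 141.32302082 218.75663972]
```

Request:
servo_tool(
  moves=[
    [0.05,-0.1,-0.6,0,0,0,0.4],
    [0.05,-0.1,-0.6,0,0,0,0.4],
    [0.05,-0.12,-0.6,0,0,0,0.4],
    [0.08,-0.15,-0.5,0,0,0,0.4],
    [0.08,-0.15,-0.15,0,0,0,0.4],
  ],
)

```text
time_s: 10.82
tcp_pos: [480.5, 291.5, 94.5]
ee_rot: [[-0.538, 0.799, 0.269], [0.705, 0.602, -0.375], [-0.461, -0.013, -0.887]]
force: [0.4, 0.8, 1.0]
width: 51.3
grip_force: 0.0
```

Request:
servo_tool(
  moves=[
    [0.17,-0.23,0,0,0,0,0.4],
    [0.17,-0.23,0,0,0,0,0.4],
    [0.12,-0.17,0,0,0,0,0.4],
    [0,0,0,0,0,0,0.4],
  ],
)

```text
time_s: 11.32
tcp_pos: [503.6, 260.1, 96.4]
ee_rot: [[-0.537, 0.799, 0.27], [0.707, 0.601, -0.374], [-0.461, -0.01, -0.887]]
force: [0.3, -0.7, 0.0]
width: 51.3
grip_force: 0.0
```

```bash
python3 - <<'E'
from cell import status
from h import *
o=status.get_obs();print({k:np.round(v,3).tolist() for k,v in o.items() if k in('qpos','tcp_pos','ee_rot','force')},rack("A",o['tcp_pos']))
E
```

```text
{'qpos': [-36.152, 36.942, -19.701, 109.47, 47.857, 55.817, -50.946], 'tcp_pos': [503.606, 260.075, 96.403], 'ee_rot': [[-0.537, 0.799, 0.27], [0.707, 0.601, -0.374], [-0.461, -0.01, -0.887]], 'force': [0.339, -0.679, 0.043]} [-2.73662922 67.64335199 96.40254671]
```

Request:
servo_tool(
  moves=[
    [0.08,-0.11,0,0,0,0,0.4],
    [0.06,-0.08,0,0,0,0,0.4],
    [0.04,-0.055,0.04,0.2,0.15,0,0.4],
    [0.04,-0.055,0.04,0.2,0.15,0,0.4],
    [0,0,0,0,0,0,0.4],
  ],
)

```text
time_s: 11.95
tcp_pos: [514.4, 245.2, 100.1]
ee_rot: [[-0.555, 0.799, 0.232], [0.731, 0.601, -0.324], [-0.398, -0.01, -0.917]]
force: [-1.3, 1.1, -1.0]
width: 50.9
grip_force: 0.6
```

Request:
servo_tool(
  moves=[
    [0.04,-0.055,0.035,0.2,0.15,0,0.4],
    [0.04,-0.055,0.035,0.2,0.15,0,0.4],
    [0.04,-0.055,0.035,0.2,0.15,0,0.4],
    [0.04,-0.055,0.03,0.2,0.15,0,0.4],
    [0,0,0,0,0,0,0.4],
  ],
)

```text
time_s: 12.58
tcp_pos: [522.1, 234.5, 106.5]
ee_rot: [[-0.583, 0.798, 0.153], [0.767, 0.603, -0.219], [-0.267, -0.01, -0.964]]
force: [-0.5, 0.2, -0.1]
width: 51.1
grip_force: 0.0
```

```bash
python3 - <<'E'
from cell import status
from h import *
o=status.get_obs();print({k:np.round(v,3).tolist() for k,v in o.items() if k in('tcp_pos','force','ee_rot')},rack("A",o['tcp_pos']))
a=viewer.camera("scene")[130:240,270:380];b=viewer.camera("top")[145:255,170:280]
cv2.imwrite("pics/a2.png",np.hstack([cv2.resize(i,(400,400)) for i in(a,b)]))
E
```

```text
{'tcp_pos': [522.144, 234.46, 106.485], 'ee_rot': [[-0.583, 0.798, 0.153], [0.767, 0.603, -0.219], [-0.267, -0.01, -0.964]], 'force': [-0.495, 0.187, -0.121]} [ -3.34673454  36.02896301 106.48476828]
```

View pics/a2.png

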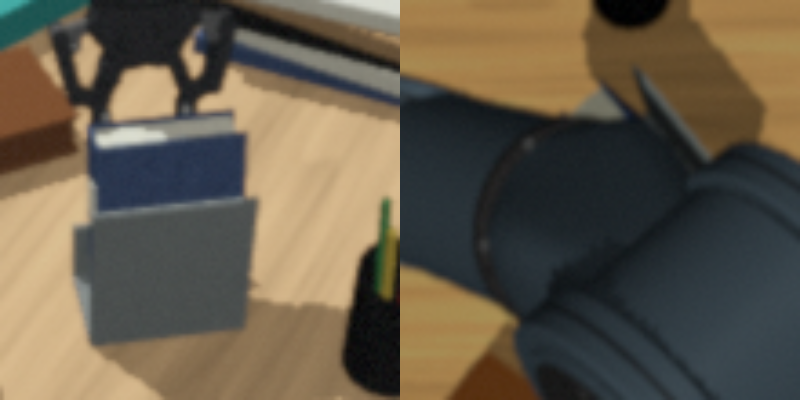

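The scene half shows register A about halfway up, with both fingers behind it at (100,115) and (188,105). I'll continue along the arc.

Request:
servo_tool(
  moves=[
    [0.045,-0.06,0.025,0.2,0.15,0,0.4],
    [0.045,-0.06,0.025,0.2,0.15,0,0.4],
    [0.045,-0.06,0.02,0.2,0.15,0,0.4],
    [0.045,-0.06,0.02,0.2,0.15,0,0.4],
    [0,0,0,0,0,0,0.4],
  ],
)

```text
time_s: 13.3
tcp_pos: [530.9, 222.7, 110.8]
ee_rot: [[-0.6, 0.797, 0.071], [0.789, 0.604, -0.109], [-0.13, -0.01, -0.991]]
force: [-0.5, 0.1, -0.0]
width: 51.4
grip_force: 0.0
```

Request:
servo_tool(
  moves=[
    [0.045,-0.06,0.02,0.2,0.15,0,0.4],
    [0.045,-0.06,0.015,0.2,0.15,0,0.4],
    [0.045,-0.06,0.01,0.2,0.15,0,0.4],
    [0,0,0,0,0,0,0.4],
  ],
)

```text
time_s: 13.8
tcp_pos: [537.5, 213.9, 112.9]
ee_rot: [[-0.605, 0.796, 0.009], [0.796, 0.605, -0.026], [-0.026, -0.009, -1.0]]
force: [0.3, 0.6, -0.3]
width: 51.2
grip_force: 0.0
```

```bash
python3 - <<'E'
from cell import status
from h import *
o=status.get_obs();print({k:np.round(v,3).tolist() for k,v in o.items() if k in('tcp_pos','force','ee_rot')},rack("A",o['tcp_pos']))
E
```

```text
{'tcp_pos': [537.544, 213.947, 112.915], 'ee_rot': [[-0.605, 0.796, 0.009], [0.796, 0.605, -0.026], [-0.026, -0.009, -1.0]], 'force': [0.321, 0.609, -0.345]} [ -3.39366588  10.37879121 112.91480517]
```

Request:
servo_tool(
  moves=[
    [0.025,-0.03,0,0,0,0,0.4],
    [0.025,-0.03,0,0,0,0,0.4],
    [0,0,0,0,0,0,0.4],
  ],
)

```text
time_s: 14.18
tcp_pos: [540.0, 211.4, 113.3]
ee_rot: [[-0.606, 0.795, 0.009], [0.795, 0.606, -0.025], [-0.025, -0.008, -1.0]]
force: [0.5, -0.1, 0.4]
width: 51.1
grip_force: 0.0
```

Request:
servo_tool(
  moves=[
    [-0.18,0.24,0,0,0,0,0.4],
    [-0.36,0.48,0,0,0,0,0.4],
    [-0.36,0.48,0,0,0,0,0.4],
    [0,0,0.9,0,0,0,0.4],
    [0,0,0.9,0,0,0,0.4],
  ],
)

```text
time_s: 14.8
tcp_pos: [493.5, 272.6, 204.2]
ee_rot: [[-0.608, 0.794, 0.007], [0.794, 0.608, -0.025], [-0.024, -0.009, -1.0]]
force: [0.3, 0.2, -0.1]
width: 51.0
grip_force: 0.0
```

Request:
servo_tool(
  moves=[
    [-0.2,0.9,0.5,0,0,0,0.4],
    [-0.2,1,0,0,0,0,0.4],
    [-0.2,1,0,0,0,0,0.4],
    [-0.2,1,0,0,0,0,0.4],
    [-0.2,1,0,0,0,0,0.4],
  ],
)

```text
time_s: 15.42
tcp_pos: [443.3, 518.4, 228.3]
ee_rot: [[-0.606, 0.795, 0.009], [0.795, 0.606, -0.025], [-0.025, -0.008, -1.0]]
force: [0.4, 0.4, 0.9]
width: 51.1
grip_force: 0.0
```

```bash
python3 - <<'E'
from cell import status
from h import *
o=status.get_obs();print({k:np.round(v,3).tolist() for k,v in o.items() if k in('tcp_pos','force','time_s')})
a=viewer.camera("scene");b=viewer.camera("top")
cv2.imwrite("pics/s5.png",a);cv2.imwrite("pics/t5.png",b)
c=np.hstack([cv2.resize(i,(400,400),interpolation=cv2.INTER_CUBIC) for i in(a[140:240,270:370],b[150:230,200:280])])
cv2.imwrite("pics/a5.png",cv2.convertScaleAbs(c,alpha=1.4,beta=10))
E
```

```text
{'time_s': 15.425, 'tcp_pos': [443.325, 518.44, 228.333], 'force': [0.416, 0.441, 0.934]}
```

View pics/a5.png

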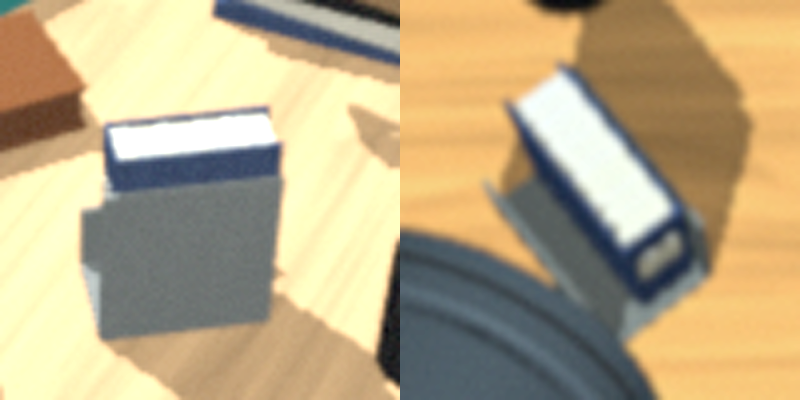

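```bash
python3 - <<'E'
from h import *
np.set_printoptions(suppress=True,precision=1)
T=viewer.camera_info("top");S=viewer.camera_info("scene")
t=lambda x,y:(200+x/5-.4,150+y/5-.4); s=lambda x,y:(270+x/4-.4,140+y/4-.4)
for n,p,q in [("plate-",(290,212),(110,160)),("plate+",(165,64),(279,144)),("out-",(225,248),(105,127)),("out+",(108,103),(268,108))]:
    P,e=tri(T,t(*p),S,s(*q)); print(n,P,round(e,1),rack("A",P),"top:",rack("A",onz(T,t(*p),152)),"scene",rack("A",onz(S,s(*q),152)))
for n,p in [("bottom out-corner",(243,303))]: print(n,rack("A",onz(T,t(*p),4)))
E
```

```text
plate- [530.6 138.1 156.5] 3.4 [-54.6 -46.  156.5] top: [-55.3 -46.5 152. ] scene [-51.8 -40.3 152. ]
plate+ [617.7 206.1 153.5] 2.3 [ 55.9 -44.1 153.5] top: [ 55.2 -44.2 152. ] scene [ 57.7 -42.  152. ]
out- [511.2 173.3 151.1] 0.2 [-48.9  -6.3 151.1] top: [-49.2  -6.2 152. ] scene [-49.1  -7.4 152. ]
out+ [596.4 238.  152.3] 2.6 [ 58.   -5.8 152.3] top: [ 56.7  -5.8 152. ] scene [ 59.5  -5.  152. ]
bottom out-corner [-48.6  -6.6   4. ]
```

```bash
python3 -c "
from cell import job
print(job.job_done())"
```

```text
the job is handed in; nothing more can be done
None
```

I pushed both registers upright next to their racks' tall plates and handed the job in at about 15.5 s; camera measurements show both upright and square within the limits, and no judging result came back.

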